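# Put the clay paddle back in the empty rack slot

## Robot

A 7-joint arm with a two-finger parallel gripper is mounted at the origin on the work surface. World frame = base frame: x ahead of the robot, y to its left, z up, the work surface at z = 0. Lengths are in m, angles in rad, forces in N, time in s.
With the tool pointing down it reaches from about 0.4 to 0.85 m from the base axis. Payload 4.5 kg.
Tool frame: the origin (TCP) lies midway between the tips of the shut fingers; the grasp point (between the pads) lies behind it (r.grip_point_offset is the z of the grasp point in the tool frame, in m); z points along the fingers, y is the line along which they close (so a half turn about z gives the same grasp; the last joint's range is limited). The gripper opens to 88 mm and grips with 3 to 60 N. Pads are 18 mm wide; open, the fingers measure 123 mm over their backs; the gripper's body (75 mm by 187 mm) begins 45 mm behind the grasp point.
Start: joints at [-1.08, 0.689, -0.195, 1.565, 0.157, 0.902, -0.215], TCP at [0.276, 0.561, 0.239] pointing down, gripper open.
Joint ranges: [-3.01, 3.01], [-0.46, 2.08], [-1.47, 1.51], [0.13, 2.56], [-1, 4.14], [0.04, 2.09], [-2.66, 2.66]. Speed limits (rad/s): [2.57, 2.57, 3.14, 3.14, 3.14, 3.14, 3.14].

## Interface

Orientations are given as a unit quaternion [x, y, z, w].
In Python, from plant import r, optics, workorder gives the robot as it stands.
- The arm moves only by the shell command python3 -m creep 'ROWS' [FORCE]. ROWS is JSON, a list of rows, each an object of numbers: "grip": the gripper command: -1 is shut, 1 is fully open, values between are in proportion; "tx", "ty", "tz": the shift along the tool's x, y, z in cm; "spin": the turn about the tool's z in degrees. In form: [{"grip": .., "tx": .., "ty": .., "tz": .., "spin": ..}, ...]. A call has 1 to 8 rows; each row shifts and turns the commanded pose from where the row before left it, along the tool's axes as they then stand; what a row does not reach is not made up. A row lasts 1/12 s, in which the tool goes at most 41.7 mm and 7.16 degrees, less where a joint would pass 70% of its speed; a pose out of reach is approached as far as the arm can. A call with a gripper value outside its range is refused whole. The fingers move at their own pace and stop on an object; FORCE is the grip in N (left out, the last holds). Time passes only in rows, so rows that do not move let the fingers close. It gives the time, the measured TCP pose, the force, the opening and the grip force at its end, in the units of the state.
- r.get_state(): the state, without advancing time (a new reading comes with each control period).
- optics.snapshot(name): name is "scene" or "top" or "wrist"; returns (picture, depth): 400x640x3 uint8, red, green, blue; 400x640 float32, m along the optical axis (not along the pixel's ray), 0 where there is no reading.
- optics.get_calibration(name): a dict with "fx", "fy", "cx", "cy" (pixels), "D" ([k1, k2, p1, p2, k3] as OpenCV has them; the pictures are not rectified), "extrinsics" (4x4, takes a point from world to camera coordinates). Camera axes: x right, y down, z forward; pixel columns grow to the right and rows downward; lengths in m; the calibration is good to about 2 mm. A picture is of the moment at which its call begins: read the wrist's pose just before it. get_calibration takes no time and is no camera call; for the wrist camera it gives the pose at the moment of the call.
- workorder.finish_job(): hands the job in; it is judged then, once.
The state is a dict: "clock": time; "q": joint angles; "qd": joint speeds; "joint_torque": joint torques, N m; "tool_pos": TCP position; "eef_rot": TCP orientation; "contact_force": force on the tool from outside, world axes, zero at the start; "moment": the same for the moment, N m; "opening": opening from 0.0 (shut) to 1.0 (fully open); "finger_force": force on a finger pad.
Only numpy, scipy, OpenCV 4.12 (cv2) and the standard library are available. Lean on these libraries where they do the work, as an engineer would, in place of code of your own. Each camera call takes 0.05 s, during which the arm holds its last target. There are 200 camera calls.

## Task

The red-handled clay paddle has slid handle-first under the ware board. Draw it out and lay it down on the bench, wholly clear of the board, and let go of it; then pick it up again and slide it blade-first, all the way home, into whichever slot of the wooden rack is empty, so that the handle's shoulder meets the rack. Leave the mug and the bowl standing on the ware board and the two stored paddles as they are.

Things in the scene. Friction and masses are not known exactly. Their poses are not given: they have to be found in the camera images.
- paddle: loose wooden clay paddle, red handle, 185 mm long, 0.14 kg. Flat blade 95 long x 50 wide x 10 thick, round tip; handle 90 long x 26 wide x 22 high; one flat underside. Origin on the underside where handle meets blade (the shoulder), +x to the blade tip, z up. Starts flat on the bench, the handle hidden under the ware board, 80 to 95 mm of blade sticking out
- paddle_shoulder (a point): centre of the paddle's blade thickness (5 mm above the underside) where the handle meets the blade
- paddle_tip (a point): blade tip of the red paddle, 95 mm along its +x, 5 mm above the underside
- paddle_butt (a point): butt of the red paddle's handle, 90 mm along its -x, 11 mm above the underside
- rack: fixed wooden rack 100 (x) x 283 (y) x 58 high; three level slots 85 apart in y, 57 wide x 16 high, floors 30 mm above the bench, through in x, roofed by a bar over the front 40 mm, open above behind it; handles (22 high) do not fit in. Origin: centre of underside; mouths in the face at x = -50 mm, facing the robot; paddles go in along +x. Two slots are taken; which is empty varies
- slot_left (a point): centre of the floor of the left slot at its mouth (rack frame x -50, y +85, z 30 mm); axes as the rack, +x into the slot
- slot_middle (a point): the same for the middle slot (rack frame y 0)
- slot_right (a point): the same for the right slot (rack frame y -85 mm)
- paddle_blue: same shape and size as the red one, blue handle; stored in one of the three slots, blade in, shoulder at the mouth. Same frame: origin where handle meets blade on the underside, +x to the blade tip
- paddle_green: same shape and size as the red one, green handle; stored in one of the three slots, blade in, shoulder at the mouth. Same frame: origin where handle meets blade on the underside, +x to the blade tip
- ware_board: fixed plywood ware board, 280 (x) x 190 (y) x 16 mm thick, its underside 32 mm and top 48 mm above the bench, on two battens 20 mm wide along y at x = +-130 mm. Origin: centre, at bench height. The red paddle sticks out from under its long edge at y = -95 mm of its frame
- mug: blue ceramic mug, 72 mm across, 85 mm high, standing on the ware board; origin centre of its underside
- bowl: terracotta bowl, 110 mm across, 50 mm high, standing on the ware board; origin centre of its underside
There are look-alikes about, which are no part of the job. Leave any orange look-alike of the paddle alone.

How it is judged:
On the way:
1. the red paddle lies flat on the bench, wholly clear of the ware board, let go of and at rest (y of each of paddle_butt, paddle_shoulder, paddle_tip in the frame of ware_board below -0.095 m and height (world z) of paddle below 0.008 m and angle between paddle's own z axis and vertical below 0.1 rad and contact force between the fingers and paddle below 0.2 N and linear speed of paddle below 0.02 m/s), for 0.2 s.
At the end, for the whole second after the job is handed in: The red paddle's blade is inside the empty slot, its shoulder within 7 mm of the mouth and centred within 12 mm, at rest; the blue and green paddles are within 15 mm of where they began; mug and bowl stand upright (within 0.2 rad) within 20 mm of where they began (((x of paddle_shoulder in the frame of slot_left between -0.007 and 0.006 m and y of paddle_shoulder in the frame of slot_left between -0.012 and 0.012 m and z of paddle_shoulder in the frame of slot_left between -0.004 and 0.016 m and x of paddle_tip in the frame of slot_left above 0.07 m) or (x of paddle_shoulder in the frame of slot_middle between -0.007 and 0.006 m and y of paddle_shoulder in the frame of slot_middle between -0.012 and 0.012 m and z of paddle_shoulder in the frame of slot_middle between -0.004 and 0.016 m and x of paddle_tip in the frame of slot_middle above 0.07 m) or (x of paddle_shoulder in the frame of slot_right between -0.007 and 0.006 m and y of paddle_shoulder in the frame of slot_right between -0.012 and 0.012 m and z of paddle_shoulder in the frame of slot_right between -0.004 and 0.016 m and x of paddle_tip in the frame of slot_right above 0.07 m)) and linear speed of paddle below 0.02 m/s and distance of each of paddle_blue, paddle_green from where it was at the start of the episode below 0.015 m and distance of each of mug, bowl from where it was at the start of the episode below 0.02 m and angle between each of mug, bowl's own z axis and vertical below 0.2 rad); the robot touches nothing.
It fails at once if a stored paddle is shifted by more than 30 mm (distance of any of paddle_blue, paddle_green from where it was at the start of the episode above 0.03 m).
It fails at once if the mug or the bowl is tipped over (angle between any of mug, bowl's own z axis and vertical above 0.5 rad).
It also fails if it takes over 58 s, if anything falls off the work surface, if the arm or the gripper's body presses on something with over 40 N, if the wrist force passes 120 N, or if a joint passes its speed limit or range.

## Working session

There is one attempt and no reset: what is moved stays moved. The work goes in short steps, Python scripts to look and compute and a shell command to move; the robot and the scene stay as the last step left them, time stands still between calls to the robot, and variables do not carry over. Pictures are saved under pics/ and viewed, at most 10 in all, crops included, and the job is handed in when it is done.

```bash
mkdir -p pics; ls; python3 - <<'E'
from plant import r,optics,workorder
import cv2,json,numpy as np
s=r.get_state();print(s['clock'],s['tool_pos'],s['eef_rot'],s['opening'],r.grip_point_offset)
for n in("scene","top"):
    p,d=optics.snapshot(n);cv2.imwrite(f"pics/{n}0.png",p[:,:,::-1]);np.savez(f"pics/{n}0.npz",p=p,d=d)
    c=optics.get_calibration(n);print(n,c)
E
```

```text
pics
0.0 [0.27543609 0.56033054 0.23790956] [ 2.26372994e-01  9.74040255e-01 -9.10647401e-04 -1.37456003e-04] 0.9980424256506484 -0.0187
scene {'fx': 442.2523149524321, 'fy': 442.2523149524321, 'cx': 320.8025991016732, 'cy': 192.15336863582883, 'D': array([-0.06478669,  0.        ,  0.        ,  0.        ,  0.        ]), 'extrinsics': array([[-0.19900826,  0.97995896, -0.00872629, -0.03370159],
       [ 0.62911051,  0.12092106, -0.76785289, -0.34488448],
       [-0.75140913, -0.15829887, -0.64056677,  1.89732449],
       [ 0.        ,  0.        ,  0.        ,  1.        ]])}
top {'fx': 464.8243263141959, 'fy': 464.8243263141959, 'cx': 327.82882054774933, 'cy': 199.01004709935197, 'D': array([0.00340095, 0.        , 0.        , 0.        , 0.        ]), 'extrinsics': array([[ 0.00870926, -0.99988266,  0.01260206,  0.146399  ],
       [-0.98755593, -0.01057954, -0.15691194,  0.58279078],
       [ 0.15702686, -0.01107865, -0.98753219,  1.43215697],
       [ 0.        ,  0.        ,  0.        ,  1.        ]])}
```

View pics/top0.png

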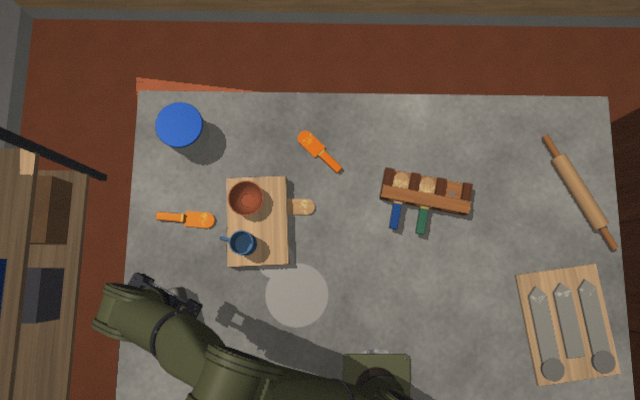

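View pics/scene0.png

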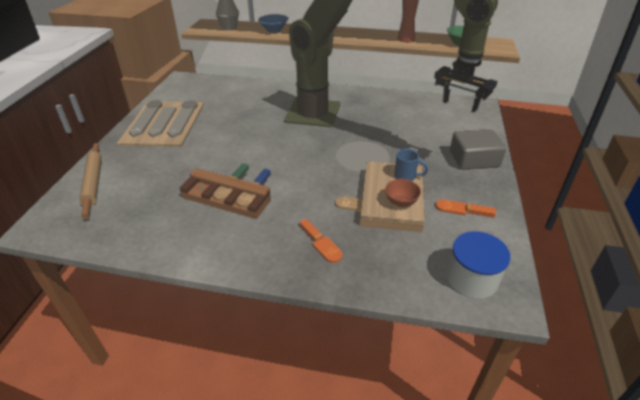

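The top view shows these candidates:
- Wood blade at (302,207), sticking out of the board's right edge. This fits the red paddle by description.
- Orange look-alikes at (320,150) and (185,219). I will leave these alone.
- Blue paddle at (397,215) in the left slot and green at (423,220) in the middle slot.
- Slot at about (455,190), the right one, looks empty.

I'll check with one close crop and measure.

```bash
cat > h.py <<'E'
import numpy as np,cv2
from plant import r,optics
def ray(c,uv):
    K=np.array([[c['fx'],0,c['cx']],[0,c['fy'],c['cy']],[0,0,1.]])
    n=cv2.undistortPoints(np.float64(uv).reshape(-1,1,2),K,c['D'])[:,0]
    E=c['extrinsics'];R=E[:3,:3];o=-R.T@E[:3,3]
    return o,np.c_[n,np.ones(len(n))]@R
def plane(c,uv,z):
    o,d=ray(c,uv);return o+d*((z-o[2])/d[:,2])[:,None]
def world(c,d):
    v,u=np.mgrid[:400,:640];o,dr=ray(c,np.c_[u.ravel(),v.ravel()])
    return (o+dr*d.reshape(-1,1)).reshape(400,640,3)
def rect(m):
    return cv2.minAreaRect(np.float32(m))
E
python3 - <<'E'
from h import *
z=np.load('pics/top0.npz');p,d=z['p'],z['d'];c=optics.get_calibration('top')
W=world(c,d);hsv=cv2.cvtColor(p,cv2.COLOR_RGB2HSV)
cv2.imwrite('pics/crop1.png',cv2.resize(p[160:250,220:480,::-1],None,fx=3,fy=3,interpolation=cv2.INTER_CUBIC))
def box(m,zz,name):
    n,l,st,_=cv2.connectedComponentsWithStats(m.astype(np.uint8));
    if n<2: print(name,'none');return
    k=1+st[1:,4].argmax();v,u=np.nonzero(l==k);P=plane(c,np.c_[u,v],zz)
    R=rect(P[:,:2]);print(name,st[k],np.round(cv2.boxPoints(R),4).tolist(),np.round(R[0],4), 'z',np.median(W[v,u,2]).round(4))
roi=lambda a,b,e,f:(lambda m:(m.__setitem__((slice(a,b),slice(e,f)),True),m)[1])(np.zeros((400,640),bool))
S=hsv[...,1]>60
box(S&roi(190,225,291,325),.01,'blade')
box((W[...,2]>.04)&(W[...,2]<.056)&roi(160,280,215,300),.048,'board')
box((W[...,2]>.051)&(W[...,2]<.066)&roi(160,225,370,480),.058,'rackbar')
box((hsv[...,0]>100)&(hsv[...,0]<130)&(hsv[...,1]>120)&roi(190,240,370,480),.052,'blue')
box((hsv[...,0]>60)&(hsv[...,0]<95)&(hsv[...,1]>120)&roi(190,240,370,480),.052,'green')
E
```

```text
blade [291 198  24  17 365] [[0.5364999771118164, 0.27090001106262207], [0.5372999906539917, 0.19599999487400055], [0.5896999835968018, 0.19660000503063202], [0.5889999866485596, 0.27140000462532043]] [0.5631 0.2337] z 0.0098
board [ 226  176   63   91 3767] [[0.36469998955726624, 0.46309998631477356], [0.37540000677108765, 0.27320000529289246], [0.6546000242233276, 0.2888000011444092], [0.6438999772071838, 0.47870001196861267]] [0.5096 0.376 ] z 0.0483
rackbar [ 380  185   91   40 1381] [[0.4683000147342682, -0.28220000863075256], [0.5856000185012817, -0.2996000051498413], [0.6272000074386597, -0.018300000578165054], [0.5098999738693237, -0.0010000000474974513]] [ 0.5478 -0.1503] z 0.0582
blue [390 204  11  25 194] [[0.48820000886917114, -0.06499999761581421], [0.5656999945640564, -0.07880000025033951], [0.5698999762535095, -0.05480000004172325], [0.4925000071525574, -0.04100000113248825]] [ 0.5291 -0.0599] z 0.0526
green none
```

View pics/crop1.png

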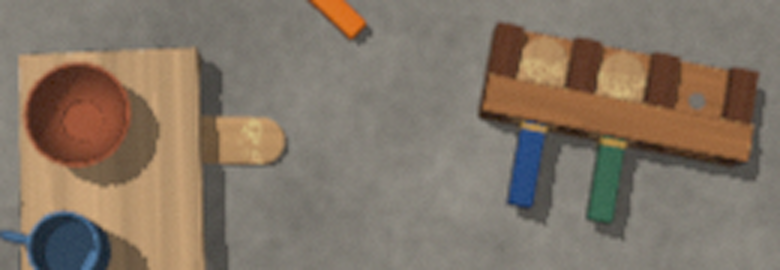

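The crop shows a bare wood blade sticking out at crop (202–287, 140), so that is the paddle I want. The third rack slot, at crop (697,95), is bare, so the right slot is empty. Next I turn the tool so that y points along world +x.

```bash
python3 -m creep '[{"grip":1,"spin":7},{"grip":1,"spin":7},{"grip":1,"spin":7},{"grip":1,"spin":7},{"grip":1,"spin":7},{"grip":1,"spin":7},{"grip":1,"spin":7},{"grip":1,"spin":7}]' && python3 -m creep '[{"grip":1,"spin":7},{"grip":1,"spin":1},{"grip":1,"tx":-3,"ty":2.6},{"grip":1,"tx":-3,"ty":2.6},{"grip":1,"tx":-3,"ty":2.6},{"grip":1,"tx":-3,"ty":2.6},{"grip":1,"tx":-3,"ty":2.6},{"grip":1,"tx":-3,"ty":2.6}]'
```

```text
$[0]: bad value
```

```bash
python3 -m creep '[{"grip":1,"tx":0,"ty":0,"tz":0,"spin":7},{"grip":1,"tx":0,"ty":0,"tz":0,"spin":7},{"grip":1,"tx":0,"ty":0,"tz":0,"spin":7},{"grip":1,"tx":0,"ty":0,"tz":0,"spin":7},{"grip":1,"tx":0,"ty":0,"tz":0,"spin":7},{"grip":1,"tx":0,"ty":0,"tz":0,"spin":7},{"grip":1,"tx":0,"ty":0,"tz":0,"spin":7},{"grip":1,"tx":0,"ty":0,"tz":0,"spin":7}]' && python3 -m creep '[{"grip":1,"tx":0,"ty":0,"tz":0,"spin":7},{"grip":1,"tx":0,"ty":0,"tz":0,"spin":1},{"grip":1,"tx":-3,"ty":2.6,"tz":0,"spin":0},{"grip":1,"tx":-3,"ty":2.6,"tz":0,"spin":0},{"grip":1,"tx":-3,"ty":2.6,"tz":0,"spin":0},{"grip":1,"tx":-3,"ty":2.6,"tz":0,"spin":0},{"grip":1,"tx":-3,"ty":2.6,"tz":0,"spin":0},{"grip":1,"tx":-3,"ty":2.6,"tz":0,"spin":0}]'
```

```text
clock: 0.77
tool_pos: [0.2754, 0.5606, 0.2383]
eef_rot: [0.659, 0.752, -0.0, 0.0]
contact_force: [0.2, -0.2, 0.1]
opening: 0.998
finger_force: 0.0
clock: 1.43
tool_pos: [0.4319, 0.3788, 0.2386]
eef_rot: [0.707, 0.707, -0.0, -0.0]
contact_force: [0.6, 0.1, 0.1]
opening: 0.999
finger_force: 0.0
```

```bash
python3 -m creep '[{"grip":1,"tx":-3.1,"ty":2.6,"tz":0,"spin":0},{"grip":1,"tx":-3.1,"ty":2.6,"tz":0,"spin":0},{"grip":1,"tx":-3.1,"ty":2.6,"tz":0,"spin":0},{"grip":1,"tx":-3.1,"ty":2.6,"tz":0,"spin":0},{"grip":1,"tx":-3.1,"ty":2.6,"tz":0,"spin":0},{"grip":1,"tx":0,"ty":0,"tz":0,"spin":0}]'; cat > look.py <<'E'
from h import *
import sys
c=optics.get_calibration('wrist');p,d=optics.snapshot('wrist')
np.savez(f'pics/{sys.argv[1]}.npz',p=p,d=d,E=c['extrinsics']);cv2.imwrite(f'pics/{sys.argv[1]}.png',p[:,:,::-1])
E
python3 look.py w1
```

```text
clock: 1.93
tool_pos: [0.5668, 0.2141, 0.2388]
eef_rot: [0.712, 0.702, -0.001, 0.004]
contact_force: [2.1, -2.0, -0.2]
opening: 0.998
finger_force: 0.0
```

View pics/w1.png

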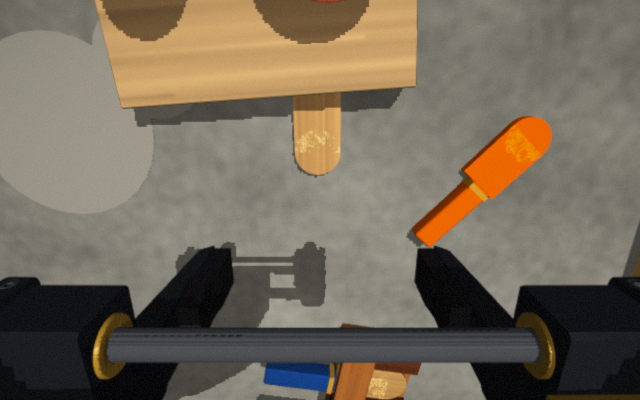

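The wrist view shows the blade at (317, 95–175), coming out straight from the board edge. An orange look-alike sits to its right at (425,240)–(550,130), close to the pull path.

```bash
python3 - <<'E'
from h import *
z=np.load('pics/w1.npz');p=z['p'];c=optics.get_calibration('wrist');c['extrinsics']=z['E']
hsv=cv2.cvtColor(p,cv2.COLOR_RGB2HSV);s=r.get_state();print(s['clock'],s['tool_pos'],s['eef_rot'])
m=(hsv[...,1]>60)
e=[]
for v in range(114,152,2):
    u=np.nonzero(m[v,270:370])[0]+270;e.append((u.min()-.5,v,u.max()+.5,v))
e=np.array(e,float);A=plane(c,e[:,:2],.01);B=plane(c,e[:,2:],.01)
M=(A+B)/2;f=np.polyfit(M[:,1],M[:,0],1);print('blade x=f(y)',f,'w',np.linalg.norm(A-B,axis=1).mean(),M[[0,-1]])
v,u=np.nonzero(m[100:190,285:350]);k=v.argmax();print('tip',plane(c,[[u[v==v.max()].mean()+285,v.max()+100.5]],.01))
o=(hsv[...,0]<14)&(hsv[...,1]>200);o[:,:400]=0;o[:100]=0;o[260:]=0
v,u=np.nonzero(o);P=plane(c,np.c_[u,v],.02);print('orange',P[P[:,1].argmin()],P[P[:,0].argmin()],P[P[:,1].argmax()])
print('board edge',plane(c,[[122,107],[415,86]],.048))
E
```

```text
1.9833 [0.56390301 0.21877027 0.23856381] [ 7.10683059e-01  7.03509477e-01 -5.02911912e-04  1.93735171e-03]
blade x=f(y) [5.81818097e-05 5.60950713e-01] w 0.05129262043495995 [[0.56066319 0.26370483 0.01      ]
 [0.56093165 0.22520615 0.01      ]]
tip [[0.5592078  0.19633579 0.01      ]]
orange [0.69041765 0.11119593 0.02      ] [0.66991072 0.13466352 0.02      ] [0.77356268 0.25868605 0.02      ]
board edge [[0.37844821 0.27668958 0.048     ]
 [0.65375093 0.29142427 0.048     ]]
```

```bash
python3 -m creep '[{"grip":1,"tx":1.2,"ty":-0.3,"tz":3,"spin":0},{"grip":1,"tx":0,"ty":0,"tz":4,"spin":0},{"grip":1,"tx":0,"ty":0,"tz":4,"spin":0},{"grip":1,"tx":0,"ty":0,"tz":4,"spin":0},{"grip":1,"tx":0,"ty":0,"tz":3,"spin":0},{"grip":1,"tx":0,"ty":0,"tz":0,"spin":0},{"grip":1,"tx":0,"ty":0,"tz":0,"spin":0},{"grip":1,"tx":0,"ty":0,"tz":0,"spin":0}]'
```

```text
clock: 2.65
tool_pos: [0.5584, 0.2383, 0.0603]
eef_rot: [0.708, 0.707, 0.001, 0.0]
contact_force: [0.8, 0.3, 0.4]
opening: 1.0
finger_force: 0.0
```

Now down to z≈0.004, then close at 12 N.

```bash
python3 -m creep '[{"grip":1,"tx":-0.5,"ty":0.3,"tz":2,"spin":0},{"grip":1,"tx":0,"ty":0,"tz":2,"spin":0},{"grip":1,"tx":0,"ty":0,"tz":1,"spin":0},{"grip":1,"tx":0,"ty":0,"tz":0.6,"spin":0},{"grip":1,"tx":0,"ty":0,"tz":0,"spin":0},{"grip":1,"tx":0,"ty":0,"tz":0,"spin":0}]' && python3 -m creep '[{"grip":-0.5,"tx":0,"ty":0,"tz":0,"spin":0},{"grip":-0.5,"tx":0,"ty":0,"tz":0,"spin":0},{"grip":-0.5,"tx":0,"ty":0,"tz":0,"spin":0},{"grip":-0.5,"tx":0,"ty":0,"tz":0,"spin":0},{"grip":-0.5,"tx":0,"ty":0,"tz":0,"spin":0},{"grip":-0.5,"tx":0,"ty":0,"tz":0,"spin":0},{"grip":-0.5,"tx":0,"ty":0,"tz":0,"spin":0},{"grip":-0.5,"tx":0,"ty":0,"tz":0,"spin":0}]' 12
```

```text
clock: 3.15
tool_pos: [0.5613, 0.2328, 0.0039]
eef_rot: [0.708, 0.706, 0.001, 0.0]
contact_force: [-0.1, 0.2, 0.6]
opening: 1.0
finger_force: 0.0
clock: 3.82
tool_pos: [0.5608, 0.2321, 0.0028]
eef_rot: [0.708, 0.706, 0.0, 0.0]
contact_force: [-0.8, -0.3, 1.8]
opening: 0.567
finger_force: 12.0
```

```bash
python3 -m creep '[{"grip":-0.5,"tx":-1,"ty":0,"tz":0,"spin":0},{"grip":-0.5,"tx":-2,"ty":0,"tz":0,"spin":0},{"grip":-0.5,"tx":-2,"ty":0,"tz":0,"spin":0},{"grip":-0.5,"tx":-2,"ty":0,"tz":0,"spin":0},{"grip":-0.5,"tx":-2,"ty":0,"tz":0,"spin":0},{"grip":-0.5,"tx":-2,"ty":0,"tz":0,"spin":0},{"grip":-0.5,"tx":-2,"ty":0,"tz":0,"spin":0},{"grip":-0.5,"tx":-2,"ty":0,"tz":0,"spin":0}]' && python3 -m creep '[{"grip":-0.5,"tx":-1,"ty":0,"tz":0,"spin":0},{"grip":-0.5,"tx":0,"ty":0,"tz":0,"spin":0},{"grip":-0.5,"tx":0,"ty":0,"tz":0,"spin":0},{"grip":0.5,"tx":0,"ty":0,"tz":0,"spin":0},{"grip":1,"tx":0,"ty":0,"tz":0,"spin":0},{"grip":1,"tx":0,"ty":0,"tz":0,"spin":0},{"grip":1,"tx":0,"ty":0,"tz":0,"spin":0},{"grip":1,"tx":0,"ty":0,"tz":0,"spin":0}]' && python3 -m creep '[{"grip":1,"tx":0,"ty":0,"tz":-2,"spin":0},{"grip":1,"tx":0,"ty":0,"tz":-4,"spin":0},{"grip":1,"tx":0,"ty":0,"tz":-4,"spin":0},{"grip":1,"tx":0,"ty":0,"tz":-4,"spin":0},{"grip":1,"tx":0,"ty":0,"tz":-4,"spin":0},{"grip":1,"tx":0,"ty":0,"tz":0,"spin":0},{"grip":1,"tx":0,"ty":0,"tz":0,"spin":0},{"grip":1,"tx":0,"ty":0,"tz":0,"spin":0}]' && python3 look.py w2
```

```text
clock: 4.48
tool_pos: [0.5602, 0.0809, 0.0028]
eef_rot: [0.708, 0.706, 0.0, -0.0]
contact_force: [0.5, 2.0, 0.4]
opening: 0.567
finger_force: 12.0
clock: 5.15
tool_pos: [0.5601, 0.073, 0.0026]
eef_rot: [0.708, 0.706, 0.0, -0.0]
contact_force: [0.7, 1.2, -0.6]
opening: 0.92
finger_force: 0.0
clock: 5.82
tool_pos: [0.5596, 0.0723, 0.1824]
eef_rot: [0.708, 0.706, -0.0, -0.0]
contact_force: [0.5, -0.7, -1.1]
opening: 0.996
finger_force: 0.0
```

View pics/w2.png

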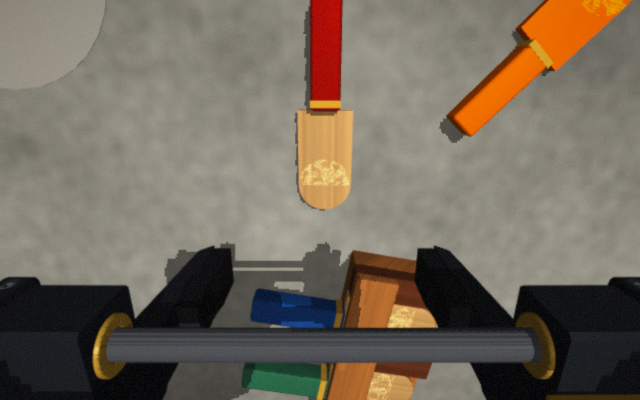

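The red paddle lies out in the open: red handle at (325,50), shoulder at about (325,108), tip at (325,208). I'll measure it and the empty slot.

```bash
python3 - <<'E'
from h import *
z=np.load('pics/w2.npz');p=z['p'];c=optics.get_calibration('wrist');c['extrinsics']=z['E']
hsv=cv2.cvtColor(p,cv2.COLOR_RGB2HSV);s=r.get_state();print(s['clock'],s['tool_pos'])
def edges(m,vs,a,b,zz,n):
    e=np.array([(lambda u:(u.min()-.5,v,u.max()+.5,v))(np.nonzero(m[v,a:b])[0]+a) for v in vs],float)
    A=plane(c,e[:,:2],zz);B=plane(c,e[:,2:],zz);M=(A+B)/2
    print(n,np.polyfit(M[:,1],M[:,0],1),M[[0,-1]].round(4).tolist(),np.linalg.norm(A-B,axis=1).mean())
red=((hsv[...,0]<8)|(hsv[...,0]>172))&(hsv[...,1]>170)
edges(red,range(5,96,5),280,370,.022,'handle')
edges(hsv[...,1]>60,range(118,180,4),270,380,.01,'blade')
print('shoulder',plane(c,[[325,110]],.01),'tip',plane(c,[[325,209]],.01))
# rack from top view, before
z=np.load('pics/top0.npz');p,d=z['p'],z['d'];c=optics.get_calibration('top');W=world(c,d)
hsv=cv2.cvtColor(p,cv2.COLOR_RGB2HSV)
# front bar upper face: bright/uniform; points with z~58
m=np.zeros((400,640),np.uint8);m[165:220,375:480]=((hsv[...,1]>90)&(W[...,2]>.045))[165:220,375:480]
n,l,st,_=cv2.connectedComponentsWithStats(m);k=1+st[1:,4].argmax();v,u=np.nonzero(l==k)
P=plane(c,np.c_[u,v],.058);R=rect(P[:,:2]);print(st[k],cv2.boxPoints(R).round(4).tolist(),R)
v,u=np.nonzero((hsv[...,0]>60)&(hsv[...,0]<95)&(hsv[...,1]>60)&(hsv[...,2]>40)&(np.add.outer(np.arange(400)-220,np.zeros(640))**2+np.add.outer(np.zeros(400),np.arange(640)-424)**2<400))
P=plane(c,np.c_[u,v],.052);R=rect(P[:,:2]);print('green',cv2.boxPoints(R).round(4).tolist())
E
```

```text
5.8667 [0.55916432 0.07213666 0.18158072]
handle [0.00953184 0.55957295] [[0.5618, 0.2133, 0.022], [0.5609, 0.1451, 0.022]] 0.0247193357770019
blade [0.00838066 0.55958318] [[0.5609, 0.1248, 0.01], [0.5604, 0.0687, 0.01]] 0.05118814434497834
shoulder [[0.56094226 0.13177678 0.01      ]] tip [[0.56080625 0.03706685 0.01      ]]
[ 380  168   93   52 1925] [[0.474700003862381, -0.2797999978065491], [0.6320000290870667, -0.30889999866485596], [0.6837000250816345, -0.03009999915957451], [0.5264000296592712, -0.0010000000474974513]] ((0.5791961550712585, -0.15494990348815918), (0.283547967672348, 0.15998880565166473), 79.49351501464844)
green [[0.4722999930381775, -0.14920000731945038], [0.5497000217437744, -0.16269999742507935], [0.5541999936103821, -0.13689999282360077], [0.47679999470710754, -0.12349999696016312]]
```

```bash
python3 -m creep '[{"grip":1,"tx":3,"ty":0.2,"tz":2,"spin":0},{"grip":1,"tx":3,"ty":0,"tz":2.5,"spin":0},{"grip":1,"tx":3,"ty":0,"tz":2.5,"spin":0},{"grip":1,"tx":1.6,"ty":0,"tz":3,"spin":0},{"grip":1,"tx":0,"ty":0,"tz":3,"spin":0},{"grip":1,"tx":0,"ty":0,"tz":0,"spin":0},{"grip":1,"tx":0,"ty":0,"tz":0,"spin":0},{"grip":1,"tx":0,"ty":0,"tz":0,"spin":0}]'
```

```text
clock: 6.53
tool_pos: [0.5627, 0.1768, 0.053]
eef_rot: [0.709, 0.706, -0.001, 0.0]
contact_force: [1.2, -1.4, -0.2]
opening: 1.004
finger_force: 0.0
```

```bash
python3 -m creep '[{"grip":1,"tx":0.1,"ty":-0.1,"tz":2,"spin":0},{"grip":1,"tx":0,"ty":0,"tz":2,"spin":0},{"grip":1,"tx":0,"ty":0,"tz":0.8,"spin":0},{"grip":1,"tx":0,"ty":0,"tz":0,"spin":0},{"grip":1,"tx":0,"ty":0,"tz":0,"spin":0},{"grip":-1,"tx":0,"ty":0,"tz":0,"spin":0},{"grip":-1,"tx":0,"ty":0,"tz":0,"spin":0},{"grip":-1,"tx":0,"ty":0,"tz":0,"spin":0}]' 25 && python3 -m creep '[{"grip":-1,"tx":0,"ty":0,"tz":0,"spin":0},{"grip":-1,"tx":0,"ty":0,"tz":0,"spin":0},{"grip":-1,"tx":0,"ty":0,"tz":0,"spin":0},{"grip":-1,"tx":0,"ty":0,"tz":0,"spin":0},{"grip":-1,"tx":0,"ty":0,"tz":0,"spin":0},{"grip":-1,"tx":0,"ty":0,"tz":0,"spin":0}]'
```

```text
clock: 7.2
tool_pos: [0.5622, 0.1792, 0.0058]
eef_rot: [0.708, 0.706, 0.001, 0.0]
contact_force: [0.4, 0.2, 0.1]
opening: 0.8
finger_force: 0.0
clock: 7.7
tool_pos: [0.5615, 0.1791, 0.0047]
eef_rot: [0.708, 0.706, -0.0, -0.0]
contact_force: [0.9, 0.3, -0.5]
opening: 0.345
finger_force: 0.0
```

```bash
python3 -m creep '[{"grip":-1,"tx":0,"ty":0,"tz":0,"spin":0},{"grip":-1,"tx":0,"ty":0,"tz":0,"spin":0},{"grip":-1,"tx":0,"ty":0,"tz":0,"spin":0},{"grip":-1,"tx":0,"ty":0,"tz":0,"spin":0}]' && python3 -m creep '[{"grip":-1,"tx":0,"ty":0,"tz":-1,"spin":0},{"grip":-1,"tx":0,"ty":0,"tz":-2,"spin":0},{"grip":-1,"tx":0,"ty":0,"tz":-3,"spin":0},{"grip":-1,"tx":0,"ty":0,"tz":-3,"spin":0},{"grip":-1,"tx":0,"ty":0,"tz":-3,"spin":0},{"grip":-1,"tx":0,"ty":0,"tz":0,"spin":0},{"grip":-1,"tx":0,"ty":0,"tz":0,"spin":0}]'
```

```text
clock: 8.03
tool_pos: [0.5615, 0.1791, 0.0047]
eef_rot: [0.708, 0.706, -0.0, -0.0]
contact_force: [-0.6, -0.2, -0.0]
opening: 0.293
finger_force: 25.0
clock: 8.62
tool_pos: [0.5626, 0.1795, 0.1268]
eef_rot: [0.708, 0.706, 0.002, 0.001]
contact_force: [-0.5, 0.3, -2.9]
opening: 0.295
finger_force: 25.0
```

```bash
python3 -m creep '[{"grip":-1,"tx":-1.5,"ty":-0.7,"tz":-1,"spin":0},{"grip":-1,"tx":-3.2,"ty":-1.46,"tz":0,"spin":0},{"grip":-1,"tx":-3.2,"ty":-1.46,"tz":0,"spin":0},{"grip":-1,"tx":-3.2,"ty":-1.46,"tz":0,"spin":0},{"grip":-1,"tx":-3.2,"ty":-1.46,"tz":0,"spin":0},{"grip":-1,"tx":-3.2,"ty":-1.46,"tz":0,"spin":0},{"grip":-1,"tx":-3.2,"ty":-1.46,"tz":0,"spin":0},{"grip":-1,"tx":-3.2,"ty":-1.46,"tz":0,"spin":0}]' && python3 -m creep '[{"grip":-1,"tx":-3.2,"ty":-1.46,"tz":0,"spin":0},{"grip":-1,"tx":-3.2,"ty":-1.46,"tz":0,"spin":0},{"grip":-1,"tx":-3.2,"ty":-1.46,"tz":0,"spin":0},{"grip":-1,"tx":-3.2,"ty":-1.46,"tz":0,"spin":0},{"grip":-1,"tx":-2,"ty":-0.7,"tz":0,"spin":0},{"grip":-1,"tx":0,"ty":0,"tz":0,"spin":-6},{"grip":-1,"tx":0,"ty":0,"tz":0,"spin":-6},{"grip":-1,"tx":0,"ty":0,"tz":0,"spin":-6}]' && python3 -m creep '[{"grip":-1,"tx":0,"ty":0,"tz":0,"spin":-6},{"grip":-1,"tx":0,"ty":0,"tz":0,"spin":-6},{"grip":-1,"tx":0,"ty":0,"tz":0,"spin":-6},{"grip":-1,"tx":0,"ty":0,"tz":0,"spin":-6},{"grip":-1,"tx":0,"ty":0,"tz":0,"spin":-6},{"grip":-1,"tx":0,"ty":0,"tz":0,"spin":-6},{"grip":-1,"tx":0,"ty":0,"tz":0,"spin":-6},{"grip":-1,"tx":0,"ty":0,"tz":0,"spin":-6}]'
```

```text
clock: 9.28
tool_pos: [0.4496, -0.0607, 0.1337]
eef_rot: [0.708, 0.706, -0.001, -0.001]
contact_force: [0.2, -1.0, -0.9]
opening: 0.291
finger_force: 25.0
clock: 9.95
tool_pos: [0.3844, -0.2076, 0.1337]
eef_rot: [0.588, 0.809, -0.0, -0.001]
contact_force: [-0.5, -0.7, -1.2]
opening: 0.288
finger_force: 25.0
clock: 10.62
tool_pos: [0.3846, -0.2069, 0.1336]
eef_rot: [0.207, 0.978, 0.001, -0.002]
contact_force: [0.9, -0.7, -2.1]
opening: 0.291
finger_force: 25.0
```

```bash
python3 -m creep '[{"grip":-1,"tx":0,"ty":0,"tz":0,"spin":-7},{"grip":-1,"tx":0,"ty":0,"tz":0,"spin":-7},{"grip":-1,"tx":0,"ty":0,"tz":3,"spin":0},{"grip":-1,"tx":0,"ty":0,"tz":2,"spin":0},{"grip":-1,"tx":0,"ty":0,"tz":0,"spin":0},{"grip":-1,"tx":0,"ty":0,"tz":0,"spin":0},{"grip":-1,"tx":0,"ty":0,"tz":0,"spin":0}]'; python3 - <<'E'
from h import *
P=[]
s=r.get_state();print(s['tool_pos'],s['eef_rot'],s['q'])
for n in('top','scene','wrist'):
    c=optics.get_calibration(n);p,d=optics.snapshot(n);np.savez(f'pics/{n}3.npz',p=p,d=d,E=c['extrinsics']);P.append(p[:,:,::-1])
a=cv2.resize(P[0][150:260,340:500],None,fx=2.5,fy=2.5,interpolation=2)
b=cv2.resize(P[1][130:240,130:290],None,fx=2.5,fy=2.5,interpolation=2)
w=P[2][:,:,:][150:400,60:580]
h=np.zeros((600,800,3),np.uint8);h[:275,:400]=a;h[:275,400:]=b;h[280:530,:520]=w;cv2.imwrite('pics/m3.png',h)
E
```

```text
clock: 11.2
tool_pos: [0.3855, -0.2071, 0.0848]
eef_rot: [0.089, 0.996, 0.0, -0.001]
contact_force: [0.5, -0.8, -1.2]
opening: 0.297
finger_force: 25.0
[ 0.38546094 -0.20710255  0.08480995] [ 8.85062408e-02  9.96075475e-01  1.81380665e-04 -5.10491445e-04] [ 0.5485132   0.77068157 -0.25850338  2.23712267  0.87464188  0.23412045
  0.89339342]
```

View pics/m3.png

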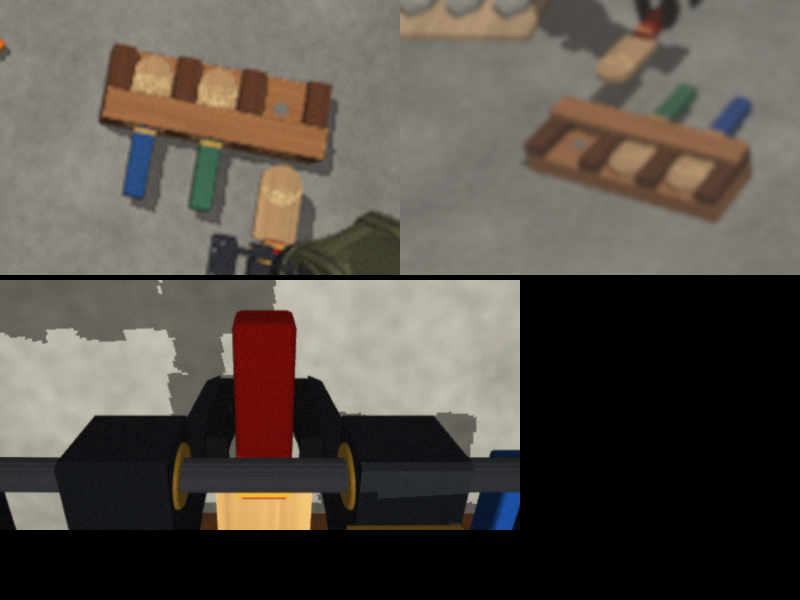

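The combined view shows three things:
- Top camera (upper left): the held blade at crop (278,205), just in front of the empty right slot at (280,108).
- Scene camera (upper right): the same slot, empty.
- Wrist camera (lower left): the handle squarely between the pads.

Next I measure blade against slot in the top camera.

```bash
python3 - <<'E'
from h import *
z=np.load('pics/top3.npz');p,d=z['p'],z['d'];c=optics.get_calibration('top');W=world(c,d)
hsv=cv2.cvtColor(p,cv2.COLOR_RGB2HSV)
m=np.zeros((400,640),np.uint8);R_=np.s_[165:215,375:480]
m[R_]=((hsv[...,2]<105)&(hsv[...,1]>110)&(W[...,2]>.05)&(W[...,2]<.068))[R_]
n,l,st,_=cv2.connectedComponentsWithStats(m,connectivity=4)
for k in range(1,n):
    if st[k,4]<30: continue
    v,u=np.nonzero(l==k);P=plane(c,np.c_[u,v],.058);r2=rect(P[:,:2]);print('div',st[k],P[:,:2].mean(0).round(4),np.round(r2[1],4),round(r2[2],1))
# bar: bright brown at z .058
m[:]=0;m[R_]=((hsv[...,2]>=110)&(hsv[...,1]>110)&(W[...,2]>.052)&(W[...,2]<.066))[R_]
n,l,st,_=cv2.connectedComponentsWithStats(m,connectivity=4);k=1+st[1:,4].argmax();v,u=np.nonzero(l==k)
P=plane(c,np.c_[u,v],.058);r2=rect(P[:,:2]);print('bar',cv2.boxPoints(r2).round(4).tolist(),np.round(r2[1],4),r2[2])
# blade
m[:]=0;B=np.s_[210:255,435:475];m[B]=((W[...,2]>.07)&(hsv[...,1]>60)&(hsv[...,0]<25)&(hsv[...,2]>130))[B]
n,l,st,_=cv2.connectedComponentsWithStats(m);k=1+st[1:,4].argmax();v,u=np.nonzero(l==k)
P=plane(c,np.c_[u,v],.09);r2=rect(P[:,:2]);print('blade',st[k],cv2.boxPoints(r2).round(4).tolist(),np.round(r2[1],4),r2[2])
L=l==k
M=[plane(c,[[(np.nonzero(L[y])[0].min()+np.nonzero(L[y])[0].max())/2,y]],.09)[0] for y in range(226,243)]
M=np.array(M);f=np.polyfit(M[:,0],M[:,1],1);print('axis',f,np.degrees(np.arctan(f[0])),M[[0,-1],:2])
D=W[v,u];A=np.c_[D[:,0]-.47,D[:,1]+.22,np.ones(len(D))];print('plane fit slope',np.linalg.lstsq(A,D[:,2],rcond=None)[0], D[:,0].min(),D[:,0].max())
E
```

```text
bar [[0.5364999771118164, -0.29100000858306885], [0.5769000053405762, -0.298799991607666], [0.6301000118255615, -0.021700000390410423], [0.5898000001907349, -0.013899999670684338]] [0.2822 0.0411] 79.13028717041016
blade [441 216  20  35 497] [[0.4180999994277954, -0.23909999430179596], [0.5206999778747559, -0.25679999589920044], [0.5292999744415283, -0.20720000565052032], [0.42669999599456787, -0.18950000405311584]] [0.0504 0.1041] 80.18836975097656
axis [-0.17383897 -0.14068538] -9.861687184389877 [[ 0.49459111 -0.22681521]
 [ 0.44561998 -0.21755291]]
plane fit slope [0.0188254  2.1551721  0.09819626] 0.3493763541080437 0.5250030801515435
```

```bash
python3 -m creep '[{"grip":-1,"tx":0,"ty":0.2,"tz":2,"spin":0.7},{"grip":-1,"tx":0,"ty":0,"tz":2,"spin":0},{"grip":-1,"tx":0,"ty":0,"tz":0.7,"spin":0},{"grip":-1,"tx":0,"ty":0,"tz":0,"spin":0},{"grip":-1,"tx":0,"ty":0,"tz":0,"spin":0},{"grip":-1,"tx":0,"ty":0,"tz":0,"spin":0},{"grip":-1,"tx":0,"ty":0,"tz":0,"spin":0}]'; python3 - <<'E'
from h import *
c=optics.get_calibration('top');s=r.get_state();print(s['tool_pos'],s['eef_rot'])
p,d=optics.snapshot('top');np.savez('pics/top4.npz',p=p,d=d);W=world(c,d);hsv=cv2.cvtColor(p,cv2.COLOR_RGB2HSV)
m=np.zeros((400,640),np.uint8);B=np.s_[205:260,430:475];m[B]=((W[...,2]>.025)&(W[...,2]<.065)&(hsv[...,1]>60)&(hsv[...,0]<25)&(hsv[...,2]>130))[B]
n,l,st,_=cv2.connectedComponentsWithStats(m);k=1+st[1:,4].argmax();L=l==k;print(st[k])
M=[]
for y in range(st[k,1]+8,st[k,1]+st[k,3]-4):
    u=np.nonzero(L[y])[0];M.append(plane(c,[[(u.min()+u.max())/2,y]],.043)[0,:2].tolist()+[np.median(W[y,u[4:-4],2]),len(u)])
M=np.array(M);print(M.round(4)[::3]);f=np.polyfit(M[:,0],M[:,1],1);print(f,np.degrees(np.arctan(f[0])),np.polyval(f,.5471),'slope z',np.polyfit(M[:,0]-.45,M[:,2],1))
E
```

```text
clock: 11.93
tool_pos: [0.3872, -0.2059, 0.0391]
eef_rot: [0.095, 0.995, 0.0, 0.0]
contact_force: [-0.0, 0.2, -1.7]
opening: 0.293
finger_force: 25.0
[ 0.38724573 -0.20592727  0.03908719] [9.51635255e-02 9.95461486e-01 3.90664237e-04 4.25464657e-04]
[437 218  19  32 467]
[[ 0.4993 -0.2273  0.0449 16.    ]
 [ 0.4898 -0.2254  0.0447 17.    ]
 [ 0.4803 -0.2235  0.0455 16.    ]
 [ 0.4708 -0.2216  0.0425 17.    ]
 [ 0.4613 -0.2213  0.0439 16.    ]
 [ 0.4518 -0.2179  0.0457 17.    ]
 [ 0.4424 -0.2176  0.0429 17.    ]]
[-0.18908099 -0.13324234] -10.707137971983762 -0.23668854833208697 slope z [-0.01509319  0.04479872]
```

```bash
python3 -m creep '[{"grip":-1,"tx":-1,"ty":0.05,"tz":0.13,"spin":0},{"grip":-1,"tx":-1,"ty":0,"tz":0,"spin":0},{"grip":-1,"tx":-1,"ty":0,"tz":0,"spin":0},{"grip":-1,"tx":-1,"ty":0,"tz":0,"spin":0},{"grip":-1,"tx":0,"ty":0,"tz":0,"spin":0},{"grip":-1,"tx":0,"ty":0,"tz":0,"spin":0}]'
```

```text
clock: 12.48
tool_pos: [0.4261, -0.213, 0.0373]
eef_rot: [0.095, 0.995, 0.001, -0.0]
contact_force: [0.4, 0.4, -1.5]
opening: 0.289
finger_force: 25.0
```

```bash
python3 -m creep '[{"grip":-1,"tx":-1,"ty":0,"tz":0,"spin":0},{"grip":-1,"tx":-1,"ty":0,"tz":0,"spin":0},{"grip":-1,"tx":-1,"ty":0,"tz":0,"spin":0},{"grip":-1,"tx":-1,"ty":0,"tz":0,"spin":0},{"grip":-1,"tx":-1,"ty":0,"tz":0,"spin":0},{"grip":-1,"tx":-1,"ty":0,"tz":0,"spin":0},{"grip":-1,"tx":0,"ty":0,"tz":0,"spin":0},{"grip":-1,"tx":0,"ty":0,"tz":0,"spin":0}]'
```

```text
clock: 13.15
tool_pos: [0.4841, -0.224, 0.0368]
eef_rot: [0.095, 0.996, 0.0, -0.001]
contact_force: [-0.4, 0.9, -1.0]
opening: 0.293
finger_force: 25.0
```

```bash
python3 -m creep '[{"grip":-1,"tx":-0.6,"ty":0,"tz":0,"spin":0},{"grip":-1,"tx":-0.6,"ty":0,"tz":0,"spin":0},{"grip":-1,"tx":0,"ty":0,"tz":0,"spin":0},{"grip":-1,"tx":0,"ty":0,"tz":0,"spin":0}]' && python3 -m creep '[{"grip":-1,"tx":-0.2,"ty":0,"tz":0,"spin":0},{"grip":-1,"tx":0,"ty":0,"tz":0,"spin":0},{"grip":-1,"tx":0,"ty":0,"tz":0,"spin":0}]' && python3 -m creep '[{"grip":-1,"tx":-0.2,"ty":0,"tz":0,"spin":0},{"grip":-1,"tx":0,"ty":0,"tz":0,"spin":0},{"grip":-1,"tx":0,"ty":0,"tz":0,"spin":0}]'
```

```text
clock: 13.48
tool_pos: [0.497, -0.2263, 0.0368]
eef_rot: [0.095, 0.996, 0.0, -0.0]
contact_force: [-0.3, -0.3, -1.9]
opening: 0.294
finger_force: 25.0
clock: 13.73
tool_pos: [0.4987, -0.2267, 0.0368]
eef_rot: [0.095, 0.996, 0.0, -0.001]
contact_force: [-0.4, 0.5, -1.4]
opening: 0.291
finger_force: 25.0
clock: 13.98
tool_pos: [0.5003, -0.2271, 0.0367]
eef_rot: [0.095, 0.995, 0.0, -0.001]
contact_force: [-1.2, 0.1, -0.9]
opening: 0.292
finger_force: 25.0
```

```bash
python3 -m creep '[{"grip":-1,"tx":-0.1,"ty":0,"tz":0,"spin":0},{"grip":-1,"tx":0,"ty":0,"tz":0,"spin":0},{"grip":-1,"tx":0,"ty":0,"tz":0,"spin":0}]' | grep -E "pos|contact" && python3 -m creep '[{"grip":-1,"tx":-0.1,"ty":0,"tz":0,"spin":0},{"grip":-1,"tx":0,"ty":0,"tz":0,"spin":0},{"grip":-1,"tx":0,"ty":0,"tz":0,"spin":0}]' | grep -E "pos|contact" && python3 -m creep '[{"grip":-1,"tx":-0.1,"ty":0,"tz":0,"spin":0},{"grip":-1,"tx":0,"ty":0,"tz":0,"spin":0},{"grip":-1,"tx":0,"ty":0,"tz":0,"spin":0}]' | grep -E "pos|contact"
```

```text
tool_pos: [0.5004, -0.2272, 0.0366]
contact_force: [-3.7, 0.6, 0.5]
tool_pos: [0.5004, -0.2272, 0.0364]
contact_force: [-6.1, 1.3, 0.0]
tool_pos: [0.5004, -0.2273, 0.0363]
contact_force: [-8.4, 1.8, 2.3]
```

It's home: force builds with no further travel. I'll take off the push, lower slightly, open and lift.

```bash
python3 -m creep '[{"grip":-1,"tx":0.2,"ty":0,"tz":0.15,"spin":0},{"grip":-1,"tx":0,"ty":0,"tz":0,"spin":0},{"grip":0.2,"tx":0,"ty":0,"tz":0,"spin":0},{"grip":0.2,"tx":0,"ty":0,"tz":0,"spin":0},{"grip":0.2,"tx":0,"ty":0,"tz":0,"spin":0},{"grip":0.2,"tx":0,"ty":0,"tz":0,"spin":0},{"grip":0.2,"tx":0,"ty":0,"tz":0,"spin":0},{"grip":0.2,"tx":0,"ty":0,"tz":0,"spin":0}]' && python3 -m creep '[{"grip":0.2,"tx":0,"ty":0,"tz":-1,"spin":0},{"grip":0.2,"tx":0,"ty":0,"tz":-3,"spin":0},{"grip":0.2,"tx":0,"ty":0,"tz":-3,"spin":0},{"grip":0.2,"tx":0,"ty":0,"tz":-3,"spin":0},{"grip":0.2,"tx":3,"ty":0,"tz":-3,"spin":0},{"grip":0.2,"tx":3,"ty":0,"tz":-1,"spin":0},{"grip":0.2,"tx":3,"ty":0,"tz":0,"spin":0},{"grip":0.2,"tx":0,"ty":0,"tz":0,"spin":0}]'; python3 - <<'E'
from h import *
P=[optics.snapshot(n)[0][:,:,::-1] for n in('top','scene')]
a=cv2.resize(P[0][150:260,340:500],None,fx=2.5,fy=2.5,interpolation=2)
b=cv2.resize(P[1][130:240,130:290],None,fx=2.5,fy=2.5,interpolation=2)
f=P[1][120:320,280:540]
h=np.zeros((480,800,3),np.uint8);h[:275,:400]=a;h[:275,400:]=b;h[280:480,:260]=f;h[280:480,300:560]=P[0][130:330,140:400];cv2.imwrite('pics/m5.png',h)
E
```

```text
clock: 15.4
tool_pos: [0.5022, -0.2274, 0.0354]
eef_rot: [0.095, 0.996, 0.0, -0.0]
contact_force: [0.0, 0.6, 0.4]
opening: 0.599
finger_force: 0.0
clock: 16.07
tool_pos: [0.4069, -0.2101, 0.1759]
eef_rot: [0.094, 0.996, -0.001, -0.004]
contact_force: [-0.6, 0.2, -0.6]
opening: 0.596
finger_force: 0.0
```

View pics/m5.png

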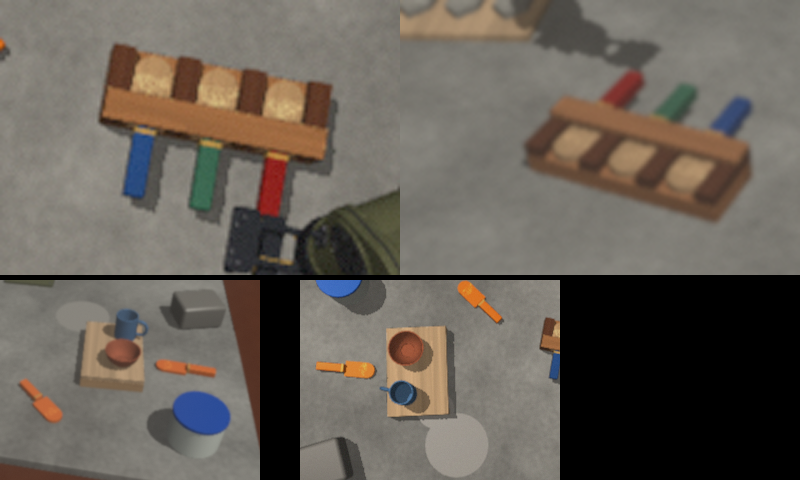

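The red paddle sits in the right slot, with its tip and shoulder lining up with the stored ones. The mug and bowl are in place and the gripper is clear, so I'm handing it in.

```bash
python3 -m creep '[{"grip":0.2,"tx":0,"ty":0,"tz":0,"spin":0},{"grip":0.2,"tx":0,"ty":0,"tz":0,"spin":0},{"grip":0.2,"tx":0,"ty":0,"tz":0,"spin":0}]' | head -2; python3 -c "
from plant import workorder
print(workorder.finish_job())"
```

```text
clock: 16.42
tool_pos: [0.4152, -0.2105, 0.1748]
the job is handed in; nothing more can be done
None
```

I handed the job in at 16.4 s with no verdict returned: I drew out the red paddle, laid it down and let it go, then pushed it home in the empty right slot; the last pictures show the mug, bowl and stored paddles undisturbed.

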